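Tip inspected heat sinks out of the tip tray

TASK

Empty the inspected heat sinks from the tip tray into the blue bin: pull the spout's gate fully up and leave it up, then tip the tray by the tab on its side until it rests on its stop screw, bearing on it with no more than about 7 N over what it takes to tip it, and keep it there until all three have slid out into the bin. Then ease the tray slowly back up to level without letting it spring back or bang, and leave the bin and everything else on the bench where it stands.

Things in the scene. Friction and masses are not known exactly. Their poses are not given: they have to be found in the camera images.
- stand: Grey steel stand of the tip tray, fixed to the bench: base plate 160 x 215 x 10 mm, two cheeks carrying the hinge, a rear post with a rubber buffer. Origin: on the bench below the middle of the hinge line. x = along the hinge line (across the tray), y = along the tray to its closed rear end; the spout is at -y. At yaw 0 the press tab's side (-x) faces the robot.
- tip_tray (a joint): Tilt of the tray, rad: 0 = level on the rear buffer (start), positive = spout down. Tipping it at the tab's middle takes 4 to 8 N at first (differs from day to day), about a third less by 0.45 rad and some 1 N more once it is empty. Somewhere from 0.51 to 0.69 rad the pan lands on the stop screw: there the force climbs steeply, each further newton on the tab putting about two on the screw.
- tray_hinge (a point): Middle of the hinge line, 175 mm above the bench, above the stand's origin, axes as the stand's. The tray on it is a sheet-steel pan, 92 mm wide inside, walls 30 mm high, its floor 12 mm above the hinge line, rear wall 130 mm from the hinge.
- spout_end (a point): Middle of the floor's open end, 165 mm from the hinge line. Moves with the tray.
- weight_bar (a point): Centre of the steel counterweight bar (diameter 38, 86 mm long) under the pan's rear end. It brings the tray back to level by itself, fast and hard if the tray is let go; no latch or friction holds the tray.
- tab_top (a point): Middle of the top of the press tab: flat rubber-faced steel, 76 x 52 mm, 4 mm thick, level with the pan's floor, out from the pan's side on the spout half. Tray level: stand frame x -100, y -100, z 187 mm; the tab reaches from x -50 (pan wall, 30 mm higher than the tab) to -126 and from y -74 to -126. It moves and turns with the tray.
- gate (a joint): Height of the spout's slide gate, m: 0 = shut (start), 0.032 = fully up. A steel plate 99 x 32 x 3 mm across the spout, 143 mm from the hinge line, sliding square to the pan floor between guides 64 mm high beside the pan walls; friction of about 3 N holds it wherever it is left.
- gate_grip (a point): Centre of the gate's black handle, a block 44 mm (stand x) x 12 mm (stand y, the width to pinch) x 24 mm high on top of the gate plate; 231 mm above the bench when shut. Free air around it; the gate guides are 45 mm away to either side along x and reach 251 mm above the bench. Moves with gate and tray.
- stop_block: Grey block 50 x 22 x 98 mm on the base plate under the tray's spout half, with an upright rubber-tipped stop screw in its top, 55 mm from the hinge line. The screw belongs to this body; how high it is set (tip about 142 to 153 mm above the bench) differs each time and is not reported. Origin: the block's underside centre, 10 mm above the bench.
- parts_bin: Loose blue plastic stacking bin, 150 mm (its x) x 200 mm (its y), back and side walls 80 mm high, front wall (at -y) 50 mm, walls 3 mm; about 0.35 kg. It stands on the bench under the spout with its back to the stand. Origin: underside centre.
- heat_sink1: Loose black finned heat sink, 40 x 30 x 20 mm, 45 g, lying fins up in the tray (the three are alike). Origin: underside centre, z axis towards the fins. It slides on the pan only when this is tilted by some 0.35 to 0.5 rad.
- heat_sink2: Loose black finned heat sink, 40 x 30 x 20 mm, 45 g, lying fins up in the tray. Origin: underside centre, z axis towards the fins. It slides on the pan only when this is tilted by some 0.35 to 0.5 rad.
- heat_sink3: Loose black finned heat sink, 40 x 30 x 20 mm, 45 g, lying fins up in the tray. Origin: underside centre, z axis towards the fins. It slides on the pan only when this is tilted by some 0.35 to 0.5 rad.
- screwdriver: Bystander: black-handled screwdriver, 190 mm long, lying on the bench behind the stand (stand +x). Origin: underside centre.
- wire_spool: Bystander: upright spool of copper wire, diameter 64, 46 mm high, close to the stand on the tab's side, near the rear end. Origin: underside centre.
- multimeter: Bystander: grey hand multimeter, 165 x 80 x 43 mm, lying. Origin: underside centre.
- board: Bystander: loose circuit board, 115 x 90 mm, on four brass feet, 22 mm high in all. Origin: underside centre.
- tape_roll: Bystander: roll of amber tape, diameter 76, 19 mm high. Origin: underside centre.
- flux_bottle: Bystander: white bottle with a black cap, diameter 44, 110 mm high. Origin: underside centre.
- brush: Bystander: wooden-handled brush, 165 mm long. Origin: underside centre.

How it is judged:
On the way, in this order (a step that is already met when the one before it is completed fails the run):
1. the gate is pulled up (28 mm or more) while the tray is level (value of joint gate above 0.028 m and value of joint tip_tray below 0.1 rad), for 0.2 s.
2. the tray is held down on its stop screw (at least 1 N on the screw) with all three heat sinks lying in the bin (x of heat_sink1 in the frame of parts_bin between -0.078 and 0.078 m and y of heat_sink1 in the frame of parts_bin between -0.103 and 0.103 m and z of heat_sink1 in the frame of parts_bin between -0.005 and 0.06 m and linear speed of each of heat_sink1, heat_sink2, heat_sink3 below 0.03 m/s and x of heat_sink2 in the frame of parts_bin between -0.078 and 0.078 m and y of heat_sink2 in the frame of parts_bin between -0.103 and 0.103 m and z of heat_sink2 in the frame of parts_bin between -0.005 and 0.06 m and x of heat_sink3 in the frame of parts_bin between -0.078 and 0.078 m and y of heat_sink3 in the frame of parts_bin between -0.103 and 0.103 m and z of heat_sink3 in the frame of parts_bin between -0.005 and 0.06 m and contact force between stop_block and anything else above 1 N and value of joint tip_tray above 0.45 rad), for 0.2 s.
At the end, for the whole second after the job is handed in: All three heat sinks lie at rest inside the bin (below its rim), the tray is back level (within 0.03 rad), the gate is up (26 mm or more), the bin stands upright within 25 mm of where it was, and the bystanders are where they were (x of heat_sink1 in the frame of parts_bin between -0.078 and 0.078 m and y of heat_sink1 in the frame of parts_bin between -0.103 and 0.103 m and z of heat_sink1 in the frame of parts_bin between -0.005 and 0.06 m and linear speed of each of heat_sink1, heat_sink2, heat_sink3 below 0.03 m/s and x of heat_sink2 in the frame of parts_bin between -0.078 and 0.078 m and y of heat_sink2 in the frame of parts_bin between -0.103 and 0.103 m and z of heat_sink2 in the frame of parts_bin between -0.005 and 0.06 m and x of heat_sink3 in the frame of parts_bin between -0.078 and 0.078 m and y of heat_sink3 in the frame of parts_bin between -0.103 and 0.103 m and z of heat_sink3 in the frame of parts_bin between -0.005 and 0.06 m and value of joint tip_tray below 0.03 rad and value of joint gate above 0.026 m and distance of parts_bin from where it was at the start of the episode below 0.025 m and angle between parts_bin's own z axis and vertical below 0.05 rad); the robot touches nothing.
It fails at once if the tray is forced against its stop screw (over 18 N on the screw; about 9 N more on the tab than it takes to tip the tray) (contact force between stop_block and anything else above 18 N).
It fails at once if the tray springs back or is thrown down (faster than 1.5 rad/s either way) (velocity of joint tip_tray below -1.5 rad/s or velocity of joint tip_tray above 1.5 rad/s).
It fails at once if a bystander is moved by more than 30 mm (distance of any of screwdriver, wire_spool, multimeter, board, tape_roll, flux_bottle, brush from where it was at the start of the episode above 0.03 m).
It also fails if it takes over 64 s, if anything falls off the work surface, if the arm or the gripper's body presses on something with over 40 N, if the wrist force passes 120 N, or if a joint passes its speed limit or range.

ROBOT

A 6-joint arm with a two-finger parallel gripper is mounted at the origin on the work surface. World frame = base frame: x ahead of the robot, y to its left, z up, the work surface at z = 0. Lengths are in m, angles in rad, forces in N, time in s.
With the tool pointing down it reaches from about 0.425 to 0.925 m from the base axis. Payload 12.5 kg.
Tool frame: the origin (TCP) lies on the centre line of the jaws, within the pads' length; the fingertips stand 11 mm ahead of it and the grasp point (between the pads) lies 8 mm behind it; z points along the fingers, y is the line along which they close (so a half turn about z gives the same grasp; the last joint's range is limited). The gripper opens to 85 mm and grips with 20 to 120 N. Pads are 22 mm wide; open, the fingers measure 114 mm over their backs; the gripper's body (76 mm by 85 mm) begins 54 mm behind the grasp point. The pads swing forward as they close: fully open they stand 13 mm farther back than shut.
Start: joints at [1.017, 0.491, 1.559, -0, 1.092, -0.106], TCP at [0.271, 0.563, 0.242] pointing down, gripper open.
Joint ranges: [-3.1, 3.1], [-0.84, 2.19], [0.05, 2.79], [-1.13, 4.28], [0.06, 2.93], [-2.69, 2.69]. Speed limits (rad/s): [2.22, 2.22, 2.79, 3.14, 3.14, 3.14].

INTERFACE

Orientations are given as a rotation vector (axis times angle).
In Python, from cell import arm, optics gives the robot as it stands.
- The arm moves only by the tool play_rows, never from a script. Its argument "moves" is a list of rows, each an object with "grip": the opening, from 0 (shut) to 1 (fully open); "offset": the shift along the tool's x, y, z in cm, a list of three; "spin": the turn about the tool's z in rad. In form: [{"grip": grip, "offset": [dx, dy, dz], "spin": spin}, ...]. A call has exactly 8 rows; each row shifts and turns the commanded pose from where the row before left it, along the tool's axes as they then stand; what a row does not reach is not made up. A row lasts 1/8 s, in which the tool goes at most 62.5 mm and 10.7 degrees, less where a joint would pass 70% of its speed; a pose out of reach is approached as far as the arm can. A call with a gripper value outside its range is refused whole. The fingers move at their own pace and stop on an object; "newtons" is the grip in N (left out, the last holds). Time passes only in rows, so rows that do not move let the fingers close, or fill a call up. It gives the time, the measured TCP pose, the force, the opening and the grip force at its end, in the units of the state.
- arm.get_obs(): the state, without advancing time (a new reading comes with each control period).
- optics.read_camera(name): name is "scene" or "top"; returns the picture (420x560x3 uint8, red, green, blue); there is no depth.
- optics.camera_params(name): a dict with "fx", "fy", "cx", "cy" (pixels), "R" (3x3) and "t" (3): a world point X has camera coordinates R X + t. Camera axes: x right, y down, z forward; pixel columns grow to the right and rows downward; lengths in m; the calibration is good to about 2 mm. A picture is of the moment at which its call begins. camera_params takes no time and is no camera call.
- arm.finish_job(): hands the job in; it is judged then, once.
The state is a dict: "clock": time; "q": joint angles; "qd": joint speeds; "effort": joint torques, N m; "eef_pos": TCP position; "eef_rot": TCP orientation; "contact_force": force on the tool from outside, world axes, zero at the start; "ft_torque": the same for the moment, N m; "opening": finger opening in m; "finger_force": force on a finger pad.
Only numpy, scipy, OpenCV 4.12 (cv2) and the standard library are available. Lean on these libraries where they do the work, as an engineer would, in place of code of your own. Each camera call takes 0.05 s, during which the arm holds its last target. There are 200 camera calls.

## Working session

There is one attempt and no reset: what is moved stays moved. The work goes in short steps, Python scripts to look and compute and a tool call to move; the robot and the scene stay as the last step left them, time stands still between calls to the robot, and variables do not carry over. Pictures are saved under pics/ and viewed, at most 10 in all, crops included, and the job is handed in when it is done.

Besides the shell and the picture viewer there is one more tool, called after ">>>" as name([rows], argument=value, ...), one row to a line, values as JSON. play_rows: Moves the arm, as the interface text tells. Its arguments: {"type":"object","properties":{"moves":{"type":"array","items":{"type":"object","properties":{"grip":{"type":"number"},"offset":{"type":"array","items":{"type":"number"}},"spin":{"type":"number"}}}},"newtons":{"type":"number"}},"required":["moves"]}

```bash
mkdir -p pics; ls
python3 - <<'E'
from cell import arm, optics
import cv2
for n in("scene","top"):
    cv2.imwrite(f"pics/{n}0.png",optics.read_camera(n)[:,:,::-1]); print(n,optics.camera_params(n))
print(arm.get_obs())
E
```

```text
pics
scene {'fx': 495.70094342877417, 'fy': 495.70094342877417, 'cx': 277.12901576191524, 'cy': 212.34496114777235, 'R': array([[-0.74159724,  0.67084241,  0.00199903],
       [ 0.56579975,  0.62707099, -0.53539949],
       [-0.36042222, -0.39591973, -0.84459658]]), 't': array([ 0.44158772, -0.2119806 ,  1.81340027])}
top {'fx': 390.9307114138368, 'fy': 390.9307114138368, 'cx': 275.914465365512, 'cy': 214.0596995521497, 'R': array([[-6.33758674e-04, -9.99704537e-01,  2.42988911e-02],
       [-9.98208966e-01, -8.21128459e-04, -5.98179330e-02],
       [ 5.98202115e-02, -2.42932811e-02, -9.97913513e-01]]), 't': array([-0.07128056,  0.57938452,  1.31799718])}
{'clock': 0.1, 'q': array([ 1.01740280e+00,  4.91502532e-01,  1.55941397e+00, -1.83168484e-06,
        1.09166559e+00, -1.05611997e-01]), 'qd': array([ 0.00039771, -0.00192348, -0.00131743, -0.00158479, -0.00161243,
       -0.00084197]), 'effort': array([ 3.01418280e-03, -6.19440079e+01, -2.62026143e+01, -5.07782283e-05,
        2.79520755e-03, -1.84685223e-05]), 'eef_pos': array([0.27049002, 0.56322425, 0.24177537]), 'eef_rot': array([-6.97439834e-01, -3.06287089e+00,  1.47126922e-03]), 'contact_force': array([ 0.64132016, -0.0764    , -0.29803514]), 'ft_torque': array([-0.04196045,  0.03378835,  0.04166   ]), 'finger_force': 0.0, 'opening': 0.0849458513109664}
```

View pics/top0.png

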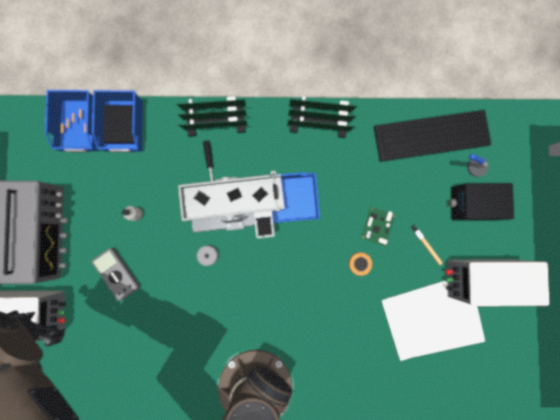

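View pics/scene0.png

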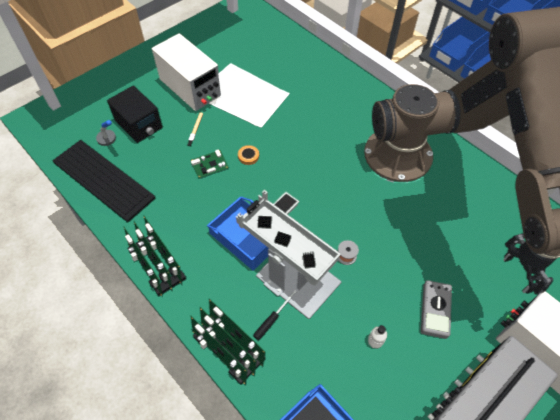

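The tray is seen in the top view at about (180–320, 175–240), with its spout and the bin to the right (world -y) and the tab at (264,226). I'll enlarge both views.

Run:
```python
import cv2
a=cv2.imread("pics/top0.png")[165:255,170:330]; cv2.imwrite("pics/c1.png",cv2.resize(a,None,fx=5,fy=5,interpolation=cv2.INTER_CUBIC))
a=cv2.imread("pics/scene0.png")[180:320,200:370]; cv2.imwrite("pics/c2.png",cv2.resize(a,None,fx=4,fy=4,interpolation=cv2.INTER_CUBIC))
```

```text
(no output)
```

View pics/c1.png

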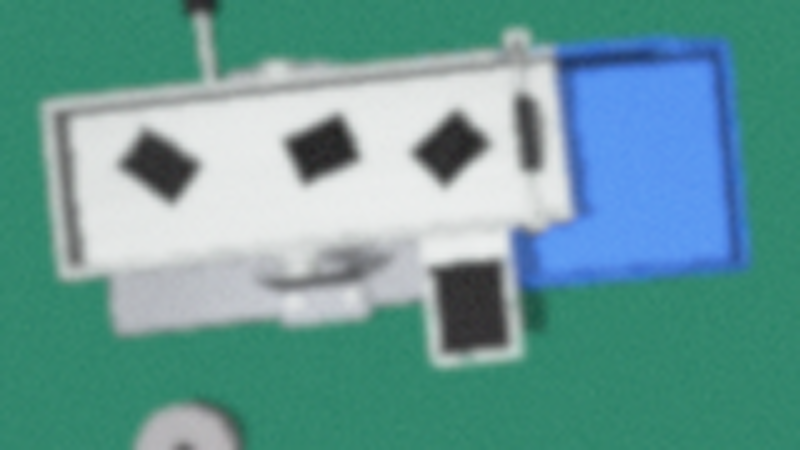

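View pics/c2.png

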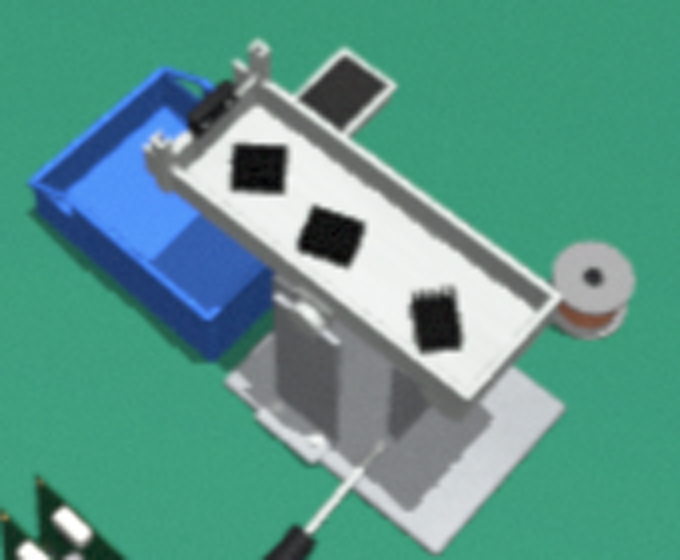

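The enlarged top view shows the tab's outer corners at crop (433,367) and (523,357), the rear pan corners at (42,102) and (62,280), and the handle at (529,133). The scene crop shows the same points at (396,86), (346,48), (470,402), (560,297) and (213,110). The gate is shut and the three sinks are lying in the pan.

```bash
cat > h.py <<'E'
import numpy as np, cv2
from cell import arm, optics
from scipy.optimize import least_squares
from scipy.spatial.transform import Rotation as Ro
def proj(n,X):
    p=optics.camera_params(n); c=p["R"]@np.asarray(X)+p["t"]
    return np.array([p["fx"]*c[0]/c[2]+p["cx"],p["fy"]*c[1]/c[2]+p["cy"]])
def w(v,X):
    c,s=np.cos(v[2]),np.sin(v[2]); return np.array([v[0]+c*X[0]-s*X[1],v[1]+s*X[0]+c*X[1],X[2]])
E
python3 - <<'E'
from h import *
P=[(-.126,-.074,.187),(-.126,-.126,.187),(.048,.132,.217),(-.048,.132,.217)]
T=[(433,367),(523,357),(42,102),(62,280)]; S=[(396,86),(346,48),(470,402),(560,297)]
obs=[("top",p,(np.array(t)+.5)/5-.5+[170,165]) for p,t in zip(P,T)]+[("scene",p,(np.array(t)+.5)/4-.5+[200,180]) for p,t in zip(P,S)]
obs+=[("top",(0,-.143,.243),(np.array((529,133))+.5)/5-.5+[170,165]),("scene",(0,-.143,.231),(np.array((213,110))+.5)/4-.5+[200,180])]
f=lambda v:np.concatenate([proj(n,w(v,X))-o for n,X,o in obs])
r=least_squares(f,[.5,.1,0],loss='soft_l1'); print(r.x); print(f(r.x).reshape(-1,2).round(1).tolist())
v=r.x; np.save("v.npy",v)
for n,X in dict(handle=(0,-.143,.231),tab=(-.1,-.1,.187),hinge=(0,0,.175)).items(): print(n,w(v,X).round(4))
o=arm.get_obs(); print(Ro.from_rotvec(o["eef_rot"]).as_matrix().round(3))
E
```

```text
[0.61615398 0.07979683 0.11543335]
[[-0.1, -0.5], [-0.7, -0.5], [0.5, 1.1], [-0.1, -1.7], [0.6, -0.4], [-0.1, -0.4], [0.2, -1.8], [-0.2, 0.2], [-0.7, -0.5], [0.1, -0.7]]
handle [ 0.6326 -0.0623  0.231 ]
tab [ 0.5283 -0.0311  0.187 ]
hinge [0.6162 0.0798 0.175 ]
[[-0.901  0.433 -0.001]
 [ 0.433  0.901 -0.001]
 [ 0.    -0.001 -1.   ]]
```

>>> play_rows([
  {"grip": 1, "offset": [0, 0, -1.5], "spin": -0.141},
  {"grip": 1, "offset": [0, 0, -1.5], "spin": -0.141},
  {"grip": 1, "offset": [0, 0, -1.5], "spin": -0.141},
  {"grip": 1, "offset": [0, 0, -1.5], "spin": -0.141},
  {"grip": 1, "offset": [-2, -4.5, 0], "spin": 0},
  {"grip": 1, "offset": [-2.2, -5.2, 0], "spin": 0},
  {"grip": 1, "offset": [-2.2, -5.2, 0], "spin": 0},
  {"grip": 1, "offset": [-2.2, -5.2, 0], "spin": 0},
])

```text
clock: 1.1
eef_pos: [0.3798, 0.3721, 0.3021]
eef_rot: [0.183, -3.136, 0.0]
contact_force: [0.7, 0.6, -0.5]
opening: 0.0853
finger_force: 0.0
```

>>> play_rows([
  {"grip": 1, "offset": [-2.4, -5.5, 0], "spin": 0},
  {"grip": 1, "offset": [-2.4, -5.5, 0], "spin": 0},
  {"grip": 1, "offset": [-2.4, -5.5, 0], "spin": 0},
  {"grip": 0.6, "offset": [-2.4, -5.5, 0], "spin": 0},
  {"grip": 0.6, "offset": [-2.4, -5.5, 0], "spin": 0},
  {"grip": 0.6, "offset": [-2.4, -5.5, 0], "spin": 0},
  {"grip": 0.6, "offset": [-2.4, -5.5, 0], "spin": 0},
  {"grip": 0.6, "offset": [0, 0, 0], "spin": 0},
])

```text
clock: 2.1
eef_pos: [0.592, 0.0075, 0.3013]
eef_rot: [0.176, -3.136, 0.0]
contact_force: [-0.1, 0.8, -1.0]
opening: 0.0512
finger_force: 0.0
```

```bash
cat > st.py <<'E'
from h import *
v=np.load("v.npy")
def d(X,o=None):
    o=o or arm.get_obs(); R=Ro.from_rotvec(o["eef_rot"]).as_matrix()
    return (R.T@(w(v,X)-o["eef_pos"])*100).round(2)
E
python3 - <<'E'
from st import *
o=arm.get_obs(); print(o["clock"],o["eef_pos"],o["contact_force"],o["opening"],Ro.from_rotvec(o["eef_rot"]).as_matrix().round(3).tolist()); print(d((0,-.143,.231),o))
E
```

```text
2.1 [0.59200924 0.00748394 0.30125108] [-0.06694258  0.8171583  -0.97315551] 0.05122641189653926 [[-0.994, -0.112, -0.001], [-0.112, 0.994, -0.0], [0.001, -0.0, -1.0]]
[-3.26 -7.38  7.02]
```

>>> play_rows([
  {"grip": 0.6, "offset": [-1.6, -3.7, 0], "spin": 0},
  {"grip": 0.6, "offset": [-1.6, -3.7, 0], "spin": 0},
  {"grip": 0.6, "offset": [0, 0, 0], "spin": 0},
  {"grip": 0.6, "offset": [0, 0, 0], "spin": 0},
  {"grip": 0.6, "offset": [0, 0, 1], "spin": 0},
  {"grip": 0.6, "offset": [0, 0, 0.6], "spin": 0},
  {"grip": 0.6, "offset": [0, 0, 0], "spin": 0},
  {"grip": 0.6, "offset": [0, 0, 0], "spin": 0},
])

```text
clock: 3.1
eef_pos: [0.6312, -0.0589, 0.2864]
eef_rot: [-0.183, 3.136, 0.0]
contact_force: [0.6, -0.4, 0.5]
opening: 0.0514
finger_force: 0.0
```

Run:
```python
from st import *
a=optics.read_camera("scene")[130:280,190:340]; b=optics.read_camera("top")[150:250,220:320]
a=cv2.resize(a,(600,600),interpolation=2)[:,:400];b=cv2.resize(b,(400,400),interpolation=2)
c=np.zeros((600,800,3),np.uint8); c[:,:400]=a; c[:400,400:]=b; cv2.imwrite("pics/c3.png",c[:,:,::-1])
print(d((0,-.143,.231)))
```

```text
[-0.09 -0.34  5.55]
```

View pics/c3.png

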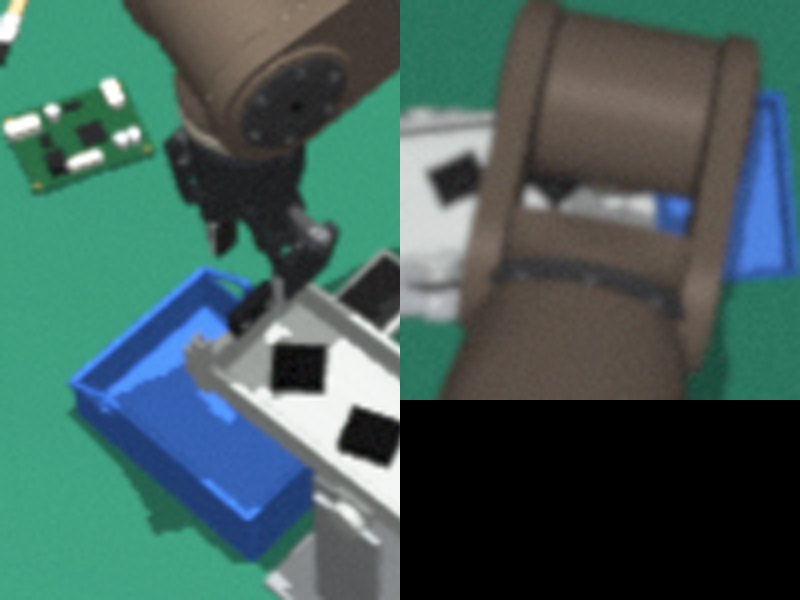

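The fingers straddle the handle line: open jaws at about (215,240)–(310,265), handle at (255,305). Descend, grip and lift.

>>> play_rows([
  {"grip": 0.6, "offset": [-0.1, -0.3, 1], "spin": 0},
  {"grip": 0.6, "offset": [0, 0, 1.5], "spin": 0},
  {"grip": 0.6, "offset": [0, 0, 1.5], "spin": 0},
  {"grip": 0.6, "offset": [0, 0, 1.1], "spin": 0},
  {"grip": 0.6, "offset": [0, 0, 0.5], "spin": 0},
  {"grip": 0.6, "offset": [0, 0, 0], "spin": 0},
  {"grip": 0.0, "offset": [0, 0, 0], "spin": 0},
  {"grip": 0, "offset": [0, 0, 0], "spin": 0},
], newtons=30)

```text
clock: 4.2
eef_pos: [0.6327, -0.0619, 0.2308]
eef_rot: [-0.182, 3.135, -0.0]
contact_force: [0.4, -0.2, -0.2]
opening: 0.0158
finger_force: 0.0
```

>>> play_rows([
  {"grip": 0, "offset": [0, 0, 0], "spin": 0},
  {"grip": 0, "offset": [0, 0, 0], "spin": 0},
  {"grip": 0, "offset": [0, 0, 0], "spin": 0},
  {"grip": 0, "offset": [0, 0, 0], "spin": 0},
  {"grip": 0, "offset": [0, 0, 0], "spin": 0},
  {"grip": 0, "offset": [0, 0, 0], "spin": 0},
  {"grip": 0, "offset": [0, 0, -0.2], "spin": 0},
  {"grip": 0, "offset": [0, 0, -0.2], "spin": 0},
])

```text
clock: 5.2
eef_pos: [0.6327, -0.0624, 0.2339]
eef_rot: [-0.182, 3.136, -0.001]
contact_force: [3.0, -6.0, -3.3]
opening: 0.0113
finger_force: 33.6
```

>>> play_rows([
  {"grip": 0, "offset": [0, 0, -0.4], "spin": 0},
  {"grip": 0, "offset": [0, 0, -0.5], "spin": 0},
  {"grip": 0, "offset": [0, 0, -0.5], "spin": 0},
  {"grip": 0, "offset": [0, 0, -0.5], "spin": 0},
  {"grip": 0, "offset": [0, 0, -0.4], "spin": 0},
  {"grip": 0, "offset": [0, 0, -0.3], "spin": 0},
  {"grip": 0, "offset": [0, 0, -0.2], "spin": 0},
  {"grip": 0, "offset": [0, 0, 0], "spin": 0},
])

```text
clock: 6.2
eef_pos: [0.6327, -0.0624, 0.2621]
eef_rot: [-0.182, 3.136, -0.001]
contact_force: [1.1, -5.3, -1.9]
opening: 0.0112
finger_force: 34.0
```

>>> play_rows([
  {"grip": 0, "offset": [0, 0, -0.1], "spin": 0},
  {"grip": 0, "offset": [0, 0, 0], "spin": 0},
  {"grip": 0, "offset": [0, 0, 0], "spin": 0},
  {"grip": 0.5, "offset": [0, 0, 0], "spin": 0},
  {"grip": 0.5, "offset": [0, 0, 0], "spin": 0},
  {"grip": 0.5, "offset": [0, 0, 0], "spin": 0},
  {"grip": 0.5, "offset": [0, 0, 0], "spin": 0},
  {"grip": 0.5, "offset": [0, 0, -1], "spin": 0},
])

```text
clock: 7.2
eef_pos: [0.6323, -0.0618, 0.2731]
eef_rot: [0.182, -3.135, -0.001]
contact_force: [0.2, 0.1, 0.1]
opening: 0.0429
finger_force: 0.0
```

>>> play_rows([
  {"grip": 0.5, "offset": [0, 0, -3], "spin": 0},
  {"grip": 0.5, "offset": [0, 0, -3], "spin": 0},
  {"grip": 0.5, "offset": [3, 0.5, 0], "spin": 0},
  {"grip": 0, "offset": [3.5, 1, 0], "spin": 0},
  {"grip": 0, "offset": [3.5, 1, 0], "spin": 0},
  {"grip": 0, "offset": [0, 0, 0], "spin": 0},
  {"grip": 0, "offset": [0, 0, 0], "spin": 0},
  {"grip": 0, "offset": [0, 0, 0], "spin": 0},
])

```text
clock: 8.2
eef_pos: [0.531, -0.0488, 0.3333]
eef_rot: [-0.182, 3.136, 0.0]
contact_force: [-0.2, 0.4, 0.2]
opening: -0.0002
finger_force: 0.0
```

Run:
```python
from st import *
a=optics.read_camera("scene")[130:280,190:390]; b=optics.read_camera("top")
cv2.imwrite("pics/c4.png",cv2.resize(a,None,fx=4,fy=4,interpolation=2)[:,:,::-1])
o=arm.get_obs();print(o["eef_pos"],o["opening"],o["contact_force"],d((-.1,-.1,.187),o))
for h in(0,.032):print([((proj("scene",w(v,(0,-.143,z+h)))-[190,130])*4).round() for z in(.219,.231,.243)])
```

```text
[ 0.53084302 -0.04873786  0.33299247] -0.00019046935372066538 [-0.37342998 -0.44072982 -1.11352163] [ 0.04  1.78 14.6 ]
[array([253., 315.]), array([252., 306.]), array([251., 297.])]
[array([251., 290.]), array([250., 281.]), array([250., 271.])]
```

View pics/c4.png

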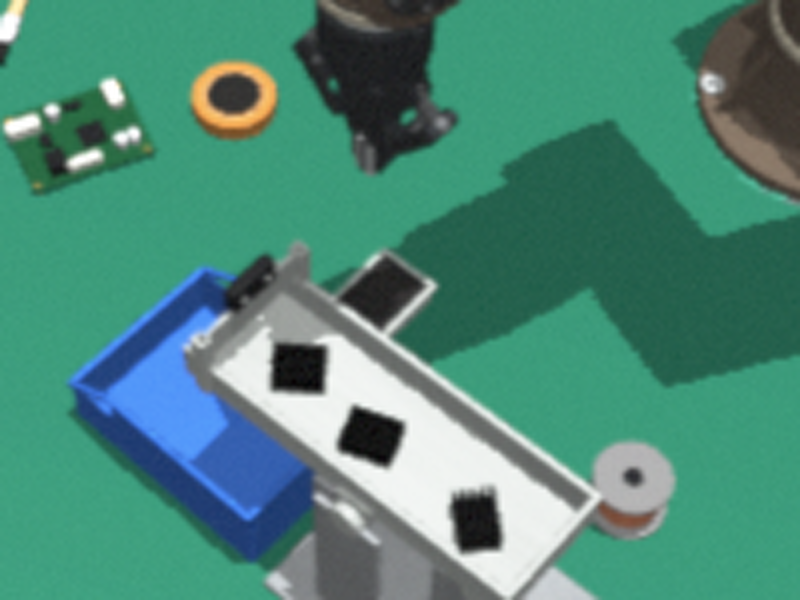

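The handle now sits at (251,283), matching the predicted fully-up position; all three sinks are still in the pan. Next I'll move over the tab.

>>> play_rows([
  {"grip": 0, "offset": [0.3, 1, 2], "spin": 0},
  {"grip": 0, "offset": [0, 0, 3], "spin": 0},
  {"grip": 0, "offset": [0, 0, 3], "spin": 0},
  {"grip": 0, "offset": [0, 0, 2.5], "spin": 0},
  {"grip": 0, "offset": [0, 0, 1.5], "spin": 0},
  {"grip": 0, "offset": [0, 0, 0.5], "spin": 0},
  {"grip": 0, "offset": [0, 0, 0], "spin": 0},
  {"grip": 0, "offset": [0, 0, 0], "spin": 0},
])

```text
clock: 9.3
eef_pos: [0.5265, -0.0391, 0.209]
eef_rot: [-0.182, 3.135, -0.0]
contact_force: [-0.2, -0.1, 0.2]
opening: 0.0003
finger_force: 0.0
```

```bash
cat >> st.py <<'E'
def look(n=6):
    F=[]
    for i in range(n): optics.read_camera("top"); o=arm.get_obs(); F.append(np.r_[o["contact_force"],o["ft_torque"]])
    F=np.array(F); c,s=np.cos(v[2]),np.sin(v[2]); p=o["eef_pos"]; q=p[:2]-v[:2]
    print("t",round(o["clock"],2),"stand",(np.array([c*q[0]+s*q[1],-s*q[0]+c*q[1],p[2]])*1000).round(1),"F",F.mean(0).round(2),"sd",F.std(0)[:3].round(2))
E
python3 -c "
from st import *
look(6)"
```

```text
t 9.6 stand [-103.  -107.7  208.6] F [-0.14 -0.09 -0.07 -0.01  0.02  0.  ] sd [0.75 0.4  0.2 ]
```

>>> play_rows([
  {"grip": 0, "offset": [0, 0, 0.4], "spin": 0},
  {"grip": 0, "offset": [0, 0, 0.3], "spin": 0},
  {"grip": 0, "offset": [0, 0, 0.2], "spin": 0},
  {"grip": 0, "offset": [0, 0, 0.2], "spin": 0},
  {"grip": 0, "offset": [0, 0, 0.2], "spin": 0},
  {"grip": 0, "offset": [0, 0, 0.2], "spin": 0},
  {"grip": 0, "offset": [0, 0, 0], "spin": 0},
  {"grip": 0, "offset": [0, 0, 0], "spin": 0},
])

```text
clock: 10.6
eef_pos: [0.5262, -0.0393, 0.1938]
eef_rot: [-0.182, 3.136, -0.001]
contact_force: [-2.8, -1.9, 5.9]
opening: 0.0003
finger_force: 3.3
```

```bash
python3 -c "
from st import *
look(3)"
```

```text
t 10.75 stand [-103.  -108.   193.8] F [-2.54 -2.02  6.9  -0.34  0.43 -0.  ] sd [0.67 0.36 0.29]
```

>>> play_rows([
  {"grip": 0, "offset": [0, 0, 0.4], "spin": 0},
  {"grip": 0, "offset": [0, 0, 0.4], "spin": 0},
  {"grip": 0, "offset": [0, 0, 0.4], "spin": 0},
  {"grip": 0, "offset": [0, 0, 0.4], "spin": 0},
  {"grip": 0, "offset": [0, 0.1, 0.4], "spin": 0},
  {"grip": 0, "offset": [0, 0.1, 0.4], "spin": 0},
  {"grip": 0, "offset": [0, 0.1, 0.4], "spin": 0},
  {"grip": 0, "offset": [0, 0.1, 0.4], "spin": 0},
])

```text
clock: 11.75
eef_pos: [0.5262, -0.0359, 0.1616]
eef_rot: [-0.183, 3.135, -0.002]
contact_force: [-0.1, -5.7, 4.3]
opening: -0.0001
finger_force: 3.2
```

```bash
python3 -c "
from st import *
look(2)"
```

```text
t 11.85 stand [-102.7 -104.3  161.4] F [ 0.65 -4.7   5.35 -0.82 -0.07 -0.01] sd [1.06 0.61 0.5 ]
```

>>> play_rows([
  {"grip": 0, "offset": [0, 0.0, 0.15], "spin": 0},
  {"grip": 0, "offset": [0, 0.05, 0.15], "spin": 0},
  {"grip": 0, "offset": [0, 0.05, 0.15], "spin": 0},
  {"grip": 0, "offset": [0, 0.05, 0.1], "spin": 0},
  {"grip": 0, "offset": [0, 0.05, 0.1], "spin": 0},
  {"grip": 0, "offset": [0, 0.05, 0.1], "spin": 0},
  {"grip": 0, "offset": [0, 0.05, 0.1], "spin": 0},
  {"grip": 0, "offset": [0, 0, 0], "spin": 0},
])

```text
clock: 12.85
eef_pos: [0.5258, -0.0325, 0.1529]
eef_rot: [-0.183, 3.135, -0.001]
contact_force: [0.2, -6.3, 4.0]
opening: -0.0002
finger_force: 3.0
```

```bash
python3 -c "
from st import *
look(2)"
```

```text
t 12.95 stand [-102.7 -101.2  153. ] F [ 0.55 -5.79  3.31 -1.01 -0.11  0.01] sd [0.02 0.39 0.51]
```

```bash
cat >> st.py <<'E'
    yz=-s*q[0]+c*q[1]; f=F.mean(0)[:3]; fy=-s*f[0]+c*f[1]
    r=np.array([yz+.012,p[2]-.011-.175]); print("tab N",round(((-r[0])*f[2]-r[1]*fy*1+0)/.1,2) if 0 else round((-r[0]*f[2]+r[1]*fy)/.1,2), "fy",fy.round(2))
E
python3 -c "
from st import *
look(1)"
```

```text
t 13.0 stand [-102.7 -101.1  153. ] F [ 1.22 -6.36  3.53 -1.04 -0.08  0.04] sd [0. 0. 0.]
tab N 5.28 fy -6.46
```

>>> play_rows([
  {"grip": 0, "offset": [0, 0, 0.03], "spin": 0},
  {"grip": 0, "offset": [0, 0, 0.03], "spin": 0},
  {"grip": 0, "offset": [0, 0, 0.03], "spin": 0},
  {"grip": 0, "offset": [0, 0, 0.03], "spin": 0},
  {"grip": 0, "offset": [0, 0.05, 0.03], "spin": 0},
  {"grip": 0, "offset": [0, 0, 0.03], "spin": 0},
  {"grip": 0, "offset": [0, 0, 0], "spin": 0},
  {"grip": 0, "offset": [0, 0, 0], "spin": 0},
])

```text
clock: 14.0
eef_pos: [0.5255, -0.0317, 0.151]
eef_rot: [-0.182, 3.136, -0.0]
contact_force: [2.3, -5.4, 3.9]
opening: 0.0001
finger_force: 2.9
```

```bash
python3 -c "
from st import *
look(2)"
```

```text
t 14.1 stand [-102.9 -100.3  151. ] F [ 1.44 -5.04  3.72 -0.84 -0.28  0.01] sd [0.31 0.14 0.17]
tab N 5.09 fy -5.18
```

>>> play_rows([
  {"grip": 0, "offset": [0, 0, 0.03], "spin": 0},
  {"grip": 0, "offset": [0, 0, 0.03], "spin": 0},
  {"grip": 0, "offset": [0, 0, 0.03], "spin": 0},
  {"grip": 0, "offset": [0, 0.05, 0.03], "spin": 0},
  {"grip": 0, "offset": [0, 0, 0.03], "spin": 0},
  {"grip": 0, "offset": [0, 0, 0], "spin": 0},
  {"grip": 0, "offset": [0, 0, 0], "spin": 0},
  {"grip": 0, "offset": [0, 0, 0], "spin": 0},
])

```text
clock: 15.1
eef_pos: [0.5254, -0.0312, 0.1495]
eef_rot: [-0.182, 3.136, -0.0]
contact_force: [1.9, -4.1, 4.0]
opening: -0.0
finger_force: 2.7
```

```bash
python3 -c "
from st import *
look(2)
a=optics.read_camera('scene')[130:280,190:390]
cv2.imwrite('pics/c5.png',cv2.resize(a,None,fx=4,fy=4,interpolation=2)[:,:,::-1])"
```

```text
t 15.2 stand [-102.9  -99.7  149.5] F [ 2.84 -3.83  3.65 -0.72 -0.43 -0.  ] sd [0.33 0.5  0.15]
tab N 4.71 fy -4.13
```

View pics/c5.png

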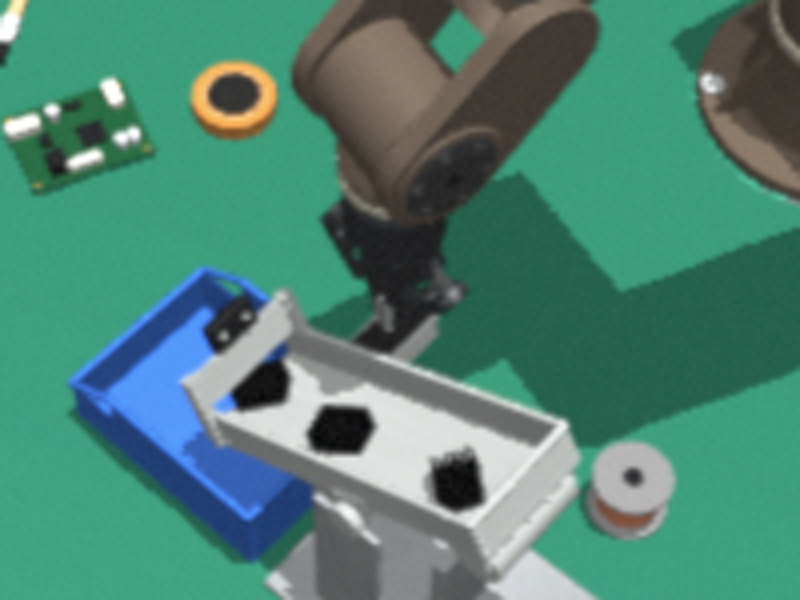

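>>> play_rows([
  {"grip": 0, "offset": [0, 0, 0.03], "spin": 0},
  {"grip": 0, "offset": [0, 0, 0.03], "spin": 0},
  {"grip": 0, "offset": [0, 0, 0.03], "spin": 0},
  {"grip": 0, "offset": [0, 0.05, 0.03], "spin": 0},
  {"grip": 0, "offset": [0, 0, 0.03], "spin": 0},
  {"grip": 0, "offset": [0, 0, 0.03], "spin": 0},
  {"grip": 0, "offset": [0, 0, 0], "spin": 0},
  {"grip": 0, "offset": [0, 0, 0], "spin": 0},
])

```text
clock: 16.25
eef_pos: [0.5253, -0.0305, 0.1477]
eef_rot: [-0.183, 3.136, 0.0]
contact_force: [4.1, -3.3, 4.9]
opening: -0.0003
finger_force: 2.7
```

```bash
cat >> st.py <<'E'
def tl(x,y,z,th): # tray-level stand pt, tilted
    z-=.175; return (x,y*np.cos(th)-z*np.sin(th),y*np.sin(th)+z*np.cos(th)+.175)
E
python3 -c "
from st import *
look(2)
for th in(.4,.45,.5,.55,.6): print(th,*[((proj('scene',w(v,tl(*X,th)))-[190,130])*4).round() for X in((-.048,.132,.217),(.048,.132,.217),(0,-.143,.263))])"
```

```text
t 16.35 stand [-103.   -99.2  147.7] F [ 4.7  -2.    4.62 -0.41 -0.68 -0.03] sd [0.46 0.16 0.18]
tab N 4.99 fy -2.53
0.4 [573. 439.] [482. 537.] [231. 311.]
0.45 [569. 431.] [477. 529.] [230. 317.]
0.5 [563. 423.] [471. 521.] [230. 322.]
0.55 [558. 416.] [466. 513.] [230. 328.]
0.6 [552. 408.] [460. 505.] [231. 334.]
```

>>> play_rows([
  {"grip": 0, "offset": [-0.03, 0, 0.03], "spin": 0},
  {"grip": 0, "offset": [0, 0, 0.03], "spin": 0},
  {"grip": 0, "offset": [0, 0, 0.03], "spin": 0},
  {"grip": 0, "offset": [-0.02, 0.04, 0.03], "spin": 0},
  {"grip": 0, "offset": [0, 0, 0.03], "spin": 0},
  {"grip": 0, "offset": [0, 0, 0], "spin": 0},
  {"grip": 0, "offset": [0, 0, 0], "spin": 0},
  {"grip": 0, "offset": [0, 0, 0], "spin": 0},
])

```text
clock: 17.35
eef_pos: [0.5254, -0.0301, 0.1465]
eef_rot: [0.183, -3.136, -0.0]
contact_force: [0.5, -2.8, 9.9]
opening: 0.0004
finger_force: 5.0
```

```bash
cat >> st.py <<'E'
def blobs():
    a=optics.read_camera("scene")[190:265,205:315]
    m=(a.max(2)<70).astype(np.uint8); n,_,S,C=cv2.connectedComponentsWithStats(m)
    print("blobs",[(int(S[i,4]),((C[i]+[15,60])*4).round().astype(int).tolist()) for i in range(1,n) if S[i,4]>25])
E
python3 -c "
from st import *
look(2);blobs()"
```

```text
t 17.45 stand [-102.8  -98.7  146.5] F [-0.04 -2.91 10.04 -0.39 -0.14 -0.03] sd [0.22 0.39 0.08]
tab N 9.85 fy -2.88
blobs [(471, [397, 282]), (71, [229, 323]), (59, [153, 410]), (48, [220, 470])]
```

```bash
python3 -c "
from st import *
a=optics.read_camera('scene')[160:290,190:390]
cv2.imwrite('pics/c6.png',cv2.resize(a,None,fx=4,fy=4,interpolation=2)[:,:,::-1]);look(4)"
```

```text
t 17.75 stand [-102.8  -98.7  146.5] F [ 8.20e-01 -2.35e+00  1.02e+01 -4.00e-01 -1.30e-01 -1.00e-02] sd [0.23 0.56 0.37]
tab N 9.8 fy -2.42
```

View pics/c6.png

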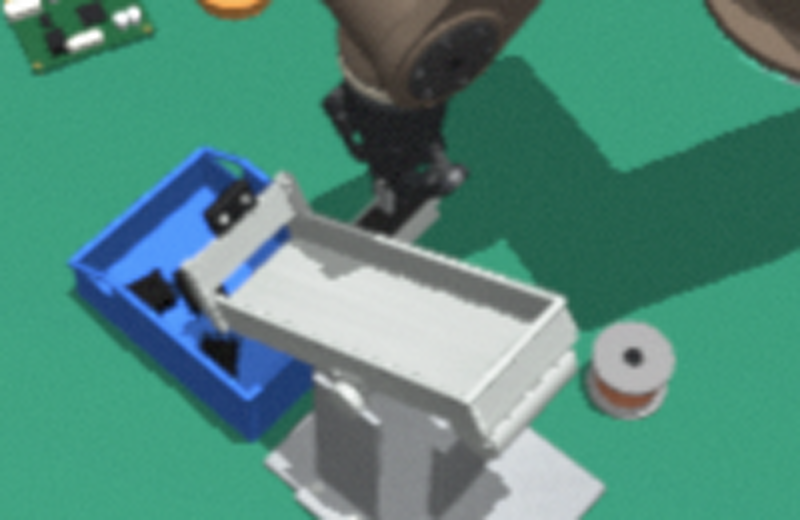

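The pan is empty: two sinks are in the bin at (155,290) and (222,350), and the third is beside the guide at (190,290). The tray bears on the screw with about 4–5 N surplus at the tab. Easing it back up.

>>> play_rows([
  {"grip": 0, "offset": [0, 0, -0.1], "spin": 0},
  {"grip": 0, "offset": [0, -0.1, -0.2], "spin": 0},
  {"grip": 0, "offset": [0, -0.1, -0.3], "spin": 0},
  {"grip": 0, "offset": [0, -0.1, -0.3], "spin": 0},
  {"grip": 0, "offset": [0, -0.1, -0.3], "spin": 0},
  {"grip": 0, "offset": [0, -0.1, -0.3], "spin": 0},
  {"grip": 0, "offset": [0, -0.1, -0.3], "spin": 0},
  {"grip": 0, "offset": [0, -0.05, -0.3], "spin": 0},
])

```text
clock: 18.75
eef_pos: [0.5261, -0.0364, 0.1674]
eef_rot: [0.182, -3.136, -0.001]
contact_force: [0.5, -1.4, 6.2]
opening: 0.0004
finger_force: 3.1
```

>>> play_rows([
  {"grip": 0, "offset": [0, 0, -0.3], "spin": 0},
  {"grip": 0, "offset": [0, 0, -0.3], "spin": 0},
  {"grip": 0, "offset": [0, 0, -0.3], "spin": 0},
  {"grip": 0, "offset": [0, 0, -0.3], "spin": 0},
  {"grip": 0, "offset": [0, 0, -0.3], "spin": 0},
  {"grip": 0, "offset": [0, 0, -0.2], "spin": 0},
  {"grip": 0, "offset": [0, 0, -0.2], "spin": 0},
  {"grip": 0, "offset": [0, 0, 0], "spin": 0},
])

```text
clock: 19.75
eef_pos: [0.5264, -0.0369, 0.1866]
eef_rot: [-0.183, 3.136, -0.001]
contact_force: [0.7, -6.1, 6.5]
opening: -0.0002
finger_force: 3.7
```

```bash
python3 -c "
from st import *
look(2)"
```

```text
t 19.85 stand [-102.7 -105.6  186.5] F [ 0.3  -5.44  6.95 -0.97 -0.03  0.02] sd [0.11 0.56 0.22]
tab N 6.48 fy -5.44
```

>>> play_rows([
  {"grip": 0, "offset": [0, -0.05, -0.1], "spin": 0},
  {"grip": 0, "offset": [0, -0.05, -0.1], "spin": 0},
  {"grip": 0, "offset": [0, 0, -0.1], "spin": 0},
  {"grip": 0, "offset": [0, 0, -0.1], "spin": 0},
  {"grip": 0, "offset": [0, 0, -0.1], "spin": 0},
  {"grip": 0, "offset": [0, 0, -0.1], "spin": 0},
  {"grip": 0, "offset": [0, 0, -0.1], "spin": 0},
  {"grip": 0, "offset": [0, 0, -0.1], "spin": 0},
])

```text
clock: 20.85
eef_pos: [0.5263, -0.037, 0.1944]
eef_rot: [0.182, -3.136, -0.002]
contact_force: [0.7, 2.6, 7.3]
opening: -0.0
finger_force: 3.2
```

>>> play_rows([
  {"grip": 0, "offset": [0, 0, -0.08], "spin": 0},
  {"grip": 0, "offset": [0, 0, -0.08], "spin": 0},
  {"grip": 0, "offset": [0, 0, -0.08], "spin": 0},
  {"grip": 0, "offset": [0, 0, -0.08], "spin": 0},
  {"grip": 0, "offset": [0, 0, -0.08], "spin": 0},
  {"grip": 0, "offset": [0, 0, -0.08], "spin": 0},
  {"grip": 0, "offset": [0, 0, -0.08], "spin": 0},
  {"grip": 0, "offset": [0, 0, 0], "spin": 0},
])

```text
clock: 21.85
eef_pos: [0.5264, -0.0376, 0.1997]
eef_rot: [0.182, -3.136, -0.0]
contact_force: [0.0, 1.0, -0.2]
opening: -0.0002
finger_force: 0.0
```

```bash
python3 -c "
from st import *
look(2)"
```

```text
t 21.95 stand [-102.7 -106.3  199.6] F [-0.22  0.1  -0.01 -0.02 -0.01 -0.01] sd [0.08 0.75 0.28]
tab N 0.01 fy 0.13
```

Contact is released with the tray level. Now I'll rise clear and check.

>>> play_rows([
  {"grip": 0, "offset": [0, 0, -0.5], "spin": 0},
  {"grip": 0, "offset": [0, 0, -2], "spin": 0},
  {"grip": 0, "offset": [0, 0, -4], "spin": 0},
  {"grip": 0, "offset": [1, 0, -4], "spin": 0},
  {"grip": 0, "offset": [2, 3, -2], "spin": 0},
  {"grip": 0, "offset": [1, 4, 0], "spin": 0},
  {"grip": 0, "offset": [0, 3, 0], "spin": 0},
  {"grip": 0, "offset": [0, 0, 0], "spin": 0},
])

```text
clock: 22.95
eef_pos: [0.4748, 0.0584, 0.3253]
eef_rot: [-0.186, 3.135, 0.0]
contact_force: [-0.3, 0.1, 0.3]
opening: 0.0001
finger_force: 0.0
```

Run:
```python
from st import *
a=optics.read_camera("scene")[160:310,170:370]; b=optics.read_camera("top")[165:255,170:330]
cv2.imwrite("pics/c7.png",np.hstack([cv2.resize(a,(420,315),interpolation=2),cv2.resize(b,(380,315),interpolation=2)])[:,:,::-1])
look(1)
```

```text
t 23.1 stand [-142.6   -6.8  324.9] F [ 0.36 -0.74 -0.39 -0.02 -0.05  0.01] sd [0. 0. 0.]
tab N -1.07 fy -0.78
```

View pics/c7.png

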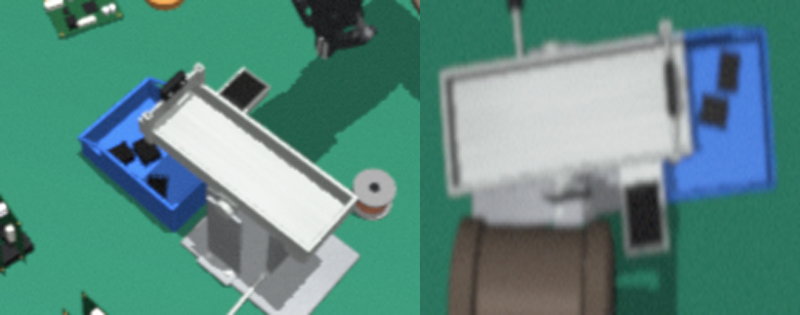

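The tray is level with the gate up, three sinks lie in the bin at (122,152), (147,150) and (157,185), and the bin and bystanders have not moved. Handing in.

```bash
python3 -c "
from cell import arm
print(arm.finish_job())"
```

```text
the job is handed in; nothing more can be done
None
```

The job is handed in, and the hand-in call returned no verdict: the last pictures show all three heat sinks in the bin, the tray level, the gate up, and the bin and nearby items where they stood; tipping put about 4–5 N extra on the tab at the stop, and I eased the tray back slowly.

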